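# Seat the cocked ring in its marking nest and close its clip

### The job

One of the three copper-coloured rings on the marking jig sits crooked, riding up on the rim of its nest. With the fingertips gently push that ring sideways until it drops flat into its pocket, then push the knob of that nest's open swing clip round over the ring up to its stop pin and withdraw. Pick nothing up, and do not touch the other two nests with their rings and clips, and leave everything else on the bench where it is.

Things in the scene. Friction and masses are not known exactly. Their poses are not given: they have to be found in the camera images.
- ring_a: The crooked ring: copper-coloured, 60 mm outer diameter, 16 mm high, 0.2 kg. Origin: centre of its underside; z: its axis. It leans 0.22 rad: low edge on the pocket floor, high side over the rim, overhanging to 38 mm from the pocket centre (lowest there 27 mm above the bench), origin 9 mm off centre. Pushed there toward the centre it slides 9 mm and drops. Seated: underside 14 mm above the bench.
- nest_a: The crooked ring's nest, any of the three: black, fixed, 96 mm diameter, 14 mm high, on the 8 mm jig plate (top 22 mm above the bench), with a round pocket 65 mm wide, 8 mm deep in its middle to three low rest buttons (2 mm play round the ring). Origin: centre of its underside, z up. The ring's high side is toward its +x; the clip's vertical hinge is on its -x, 41 mm from the centre.
- clip_a (a joint): Swing clip of nest_a: flat steel arm, underside 32 mm above the bench, on a vertical hinge; stays where left, under 1 N at the knob turns it. 0: arm along the nest's +y, clear of the pocket; grows as it swings (clockwise from above) over the ring; 1.57: closed at the stop pin, arm along the nest's +x. Starts -0.2 to 0.3. The crooked ring blocks it.
- clip_a_knob (a point): Grey steel thumb knob of the swing clip on nest_a: upright pin, 11 mm diameter, 18 mm tall, standing on the free end of the clip; this point is at mid-height of the knob, i.e. 46 mm above the bench (knob from 36 to 54 mm). Moves on a 34 mm radius about the hinge; closed, it is 7 mm from the pocket centre.
- ring_b: Second ring, same make, held flat under its closed clip; leave alone. Origin: centre of its underside.
- nest_b: Nest of ring_b, same as nest_a. Nests are 140 mm apart in a row.
- clip_b (a joint): Clip of nest_b, closed (1.57); leave alone.
- clip_b_knob (a point): Grey steel thumb knob of the swing clip on nest_b: upright pin, 11 mm diameter, 18 mm tall, standing on the free end of the clip; this point is at mid-height of the knob, i.e. 46 mm above the bench (knob from 36 to 54 mm).
- ring_c: Third ring, same make, held flat under its closed clip; leave alone. Origin: centre of its underside.
- nest_c: Nest of ring_c, same as nest_a.
- clip_c (a joint): Clip of nest_c, closed (1.57); leave alone.
- clip_c_knob (a point): Grey steel thumb knob of the swing clip on nest_c: upright pin, 11 mm diameter, 18 mm tall, standing on the free end of the clip; this point is at mid-height of the knob, i.e. 46 mm above the bench (knob from 36 to 54 mm).
- jig_plate: Fixed aluminium jig plate under the nests, 110 x 400 x 8 mm, long side along its y. Origin: centre of its underside.
- usb_stick: Blue USB stick, 18 x 54 x 8 mm, lying before the jig; leave alone. Origin: centre of its underside.
- focus_gauge: Orange stepped focus gauge, 22 x 60 x 42 mm, standing behind the left end of the jig; leave alone. Origin: centre of its underside.
- steel_block: Ground steel block, 30 x 50 x 30 mm, standing before the jig; leave alone. Origin: centre of its underside.
- marker_2: Marker pen with red cap, 12 x 132 x 14 mm, lying before the jig; leave alone. Origin: centre of its underside.
Not all that is in view belongs to the job. Leave any blue, green or pink look-alike of the ring_a alone.

How it is judged (in metres and radians):
On the way, in this order (a step that is already met when the one before it is completed fails the run):
1. the crooked ring lies flat in its pocket (z of ring_a in the frame of nest_a below 0.0085 m and angle between ring_a's own z axis and vertical below 0.07 rad and horizontal distance between ring_a and nest_a below 0.006 m), for 0.2 s.
2. the clip of that nest is swung over the ring to its stop (value of joint clip_a above 1.4 rad), for 0.2 s.
At the end, for the whole second after the job is handed in: ring_a lies flat in the pocket of nest_a (lean under 0.07 rad, underside within 2.5 mm of the pocket floor, within 6 mm of the pocket's centre) and at rest; clip_a is closed to within 0.17 rad of its stop (all of step 1 and value of joint clip_a above 1.4 rad and linear speed of ring_a below 0.01 m/s); the robot touches nothing.
It fails at once if the crooked ring is lifted or carried (10 mm above where it starts, or 20 mm off its pocket) (z of ring_a in the frame of nest_a above 0.022 m or horizontal distance between ring_a and nest_a above 0.02 m).
It fails at once if the crooked ring is pushed hard (over 25 N) (contact force between the fingers and ring_a above 25 N).
It fails at once if the fingers touch another nest, its ring or its clip (over 1 N) (contact force between the fingers and ring_b above 1 N or contact force between the fingers and ring_c above 1 N or contact force between the fingers and nest_b above 1 N or contact force between the fingers and nest_c above 1 N).
It fails at once if the clip of another nest is moved (0.1 rad) (value of joint any of clip_b, clip_c below 1.45 rad).
It fails at once if a bystander is shifted (10 mm) (distance of any of usb_stick, focus_gauge, steel_block, marker_2 from where it was at the start of the episode above 0.01 m).
It also fails if it takes over 45 s, if anything falls off the work surface, if the arm or the gripper's body presses on something with over 40 N, if the wrist force passes 120 N, or if a joint passes its speed limit or range.

### The arm

A 6-joint arm with a two-finger parallel gripper is mounted at the origin on a cart in front of the work surface, level with it; the furniture and walls round the work are solid. World frame = base frame: x ahead of the robot, y to its left, z up, the work surface at z = 0. Lengths are in mm, angles in rad, forces in N, time in s.
With the tool pointing down it reaches from about 400 to 925 mm from the base axis. Payload 12.5 kg.
Tool frame: the origin (TCP) lies midway between the tips of the shut fingers; the grasp point (between the pads) lies 19 mm behind it; z points along the fingers, y is the direction in which the jaws open and shut (so a half turn about z gives the same grasp; the last joint's range is limited). The gripper opens to 95 mm and grips with 3 to 60 N. Pads are 20 mm wide; open, the fingers measure 119 mm over their backs; the gripper's body (75 mm by 180 mm) begins 59 mm behind the grasp point.
Start: joints at [-1.306, 0.491, 1.559, -0, 1.092, -0.106], TCP at [226.499, -582.533, 214.661] pointing down, gripper open.
Joint ranges: [-3.1, 3.1], [-0.84, 2.19], [0.05, 2.79], [-1.13, 4.28], [0.06, 2.93], [-2.69, 2.69]. Speed limits (rad/s): [2.22, 2.22, 2.79, 3.14, 3.14, 3.14].

### API

Orientations are given as [roll, pitch, yaw] about the fixed x, y, z axes, in that order (R = Rz(yaw) Ry(pitch) Rx(roll)).
In Python, from cell import env gives the robot as it stands.
- The arm moves only by the tool drive_tool, never from a script. Its argument "increments" is a list of rows, each a list of 2 entries, a list of its own where there are three numbers: the shift along the tool's x, y, z as a fraction of full scale, then the turn, a rotation vector about the tool's x, y, z as a fraction of full scale. In form: [[[x, y, z], [ax, ay, az]], ...]. A call has 1 to 5 rows; each row shifts and turns the commanded pose from where the row before left it, along the tool's axes as they then stand; what a row does not reach is not made up. Full scale, the value 1, is 30 mm for a shift and 0.08 rad for a turn. A row lasts 1/12 s, in which the tool goes at most 41.7 mm and 7.16 degrees, less where a joint would pass 70% of its speed; a pose out of reach is approached as far as the arm can. A call with a number of a shift or a turn outside -1 to 1 is refused whole. A call with a gripper value outside its range is refused whole. "jaw" is the opening, from -1 (shut) to 1 (fully open), so that 0 is half open, set as the call begins (left out, the last holds). The fingers move at their own pace and stop on an object; the grip force is fixed at half the most. Time passes only in rows, so rows that do not move let the fingers close. It gives the time, the measured TCP pose, the force and the opening at its end, in the units of the state.
- env.state(): the state, without advancing time (a new reading comes with each control period).
- env.read_camera(name): name is "scene" or "top" or "wrist"; returns a dict with "pixels" (384x512x3 uint8, blue, green, red), "vertical_fov" (degrees; the focal length in pixels is half the picture's height over the tangent of half this angle, whatever the lens; pixels are square), "cx", "cy" (the principal point, pixels), "world_to_cam" (4x4, takes a point from world to camera coordinates). Camera axes: x right, y down, z forward; pixel columns grow to the right and rows downward; lengths in mm; the calibration is good to about 2 mm. A picture is of the moment at which its call begins. There is no depth.
- env.job_done(): hands the job in, once; it reports no verdict.
Trained networks look in a picture, given as the dict that the camera call returned (one of the last four; its "shot" number tells which), for a name from the list of things; names that differ only in an ending like _2 or _b are one class to them, and where a whole thing is asked for, a point or a joint stands for the part that bears it (a point fixed in the world has none). Each returns a list of dicts, best first, with "score" (0 to 1); they miss things now and then, are a little off and sometimes report something else, mostly with a low value. They report only what shows in the picture. A call takes as long as a camera call. They do not tell look-alikes from the thing itself.
- env.boxes_of(target, picture): "point" ([x, y, z] in mm, in world coordinates, good to about 4 mm: the middle of the surface that is visible of it).
- env.tip_of(target, picture): "point" ([x, y, z] in mm, in world coordinates, good to about 4 mm: a listed point, or the origin of a listed thing).
The state is a dict: "t": time; "joints": joint angles; "qvel": joint speeds; "tau": joint torques, N m; "eef_pos": TCP position; "tcp_rot": TCP orientation; "ft_force": force on the tool from outside, world axes, zero at the start; "moment": the same for the moment, N m; "opening": opening from 0.0 (shut) to 1.0 (fully open).
Only numpy, scipy, OpenCV 4.12 (cv2) and the standard library are available. Lean on these libraries where they do the work, as an engineer would, in place of code of your own. Each camera call takes 0.05 s, during which the arm holds its last target.

## Working session

There is one attempt and no reset: what is moved stays moved. The work goes in short steps, Python scripts to look and compute and a tool call to move; the robot and the scene stay as the last step left them, time stands still between calls to the robot, and variables do not carry over. Pictures are saved under pics/ and viewed, and the job is handed in when it is done.

Besides the shell and the picture viewer there is one more tool, called as a command line: name --argument value ..., lists and objects as JSON in quotes. drive_tool: Moves the arm, as the interface text tells. Its arguments: {"type":"object","properties":{"increments":{"type":"array","items":{"type":"array"}},"jaw":{"type":"number"}},"required":["increments"]}

```bash
mkdir -p pics; ls; python3 - <<'E'
from cell import env
import cv2
s=env.state(); print({k:s[k] for k in s})
for n in ["scene","top","wrist"]:
    p=env.read_camera(n); cv2.imwrite(f"pics/{n}0.png",p["pixels"])
    print(n,p["shot"],p["vertical_fov"],p["cx"],p["cy"],p["world_to_cam"])
    for t in ["ring_a","nest_a","clip_a_knob"]:
        print(t,[(d["score"],d["point"]) for d in env.tip_of(t,p)])
E
```

```text
pics
{'t': 0.0, 'joints': array([-1.30562436e+00,  4.91546482e-01,  1.55949233e+00, -4.77385368e-06,
        1.09168855e+00, -1.05598538e-01]), 'qvel': array([-8.36788833e-04,  5.70339337e-04,  7.11625139e-04,  1.15271820e-04,
        3.22449977e-06, -7.32091049e-04]), 'tau': array([-1.51951386e-03, -6.12638354e+01, -2.58179086e+01,  6.92676427e-02,
        4.82246862e-02, -9.55320866e-05]), 'eef_pos': array([ 226.41029539, -582.26727281,  214.05510577]), 'tcp_rot': array([-3.14046382e+00, -1.15391012e-04,  3.70772644e-01]), 'ft_force': array([-0.12197435, -0.64854072,  0.21780427]), 'moment': array([-0.00354737,  0.03679668,  0.06632842]), 'opening': 0.9973812009466716}
scene 1 52.274040472974875 249.00848265736374 191.1094462461807 [[-4.66756006e-01 -8.84376766e-01 -4.07016924e-03  3.91191998e+02]
 [-6.06270633e-01  3.23321145e-01 -7.26566829e-01  3.59665983e+02]
 [ 6.43874795e-01 -3.36661807e-01 -6.87083748e-01  8.00177145e+02]
 [ 0.00000000e+00  0.00000000e+00  0.00000000e+00  1.00000000e+00]]
ring_a [(0.81, [467.3, 253.2, 13.2]), (0.7, [678.2, 292.4, 1.8]), (0.53, [506.4, -23.0,
[... 581 characters left out ...]
000000e+00]]
ring_a [(0.76, [491.1, 116.0, 8.9]), (0.7, [677.9, 292.4, -0.2]), (0.56, [473.1, 257.7, 20.2]), (0.54, [503.0, -21.8, 13.1]), (0.54, [752.3, 214.5, 2.2]), (0.5, [625.7, 182.5, -1.5])]
nest_a [(0.95, [506.0, -21.1, 8.3]), (0.88, [479.9, 254.5, 9.5]), (0.85, [493.1, 114.7, 9.5])]
clip_a_knob [(0.41, [499.4, 211.3, 48.5])]
wrist 3 66.39810460643125 256.9225771255833 189.6861237474253 [[ 3.62739516e-01 -9.31890575e-01 -7.75040953e-06 -6.25202364e+02]
 [-9.03890356e-01 -3.51842421e-01  2.43288172e-01 -2.89091139e+01]
 [-2.26720681e-01 -8.82432282e-02 -9.69954053e-01  3.90431643e+02]
 [ 0.00000000e+00  0.00000000e+00  0.00000000e+00  1.00000000e+00]]
ring_a []
nest_a []
clip_a_knob []
```

View pics/top0.png

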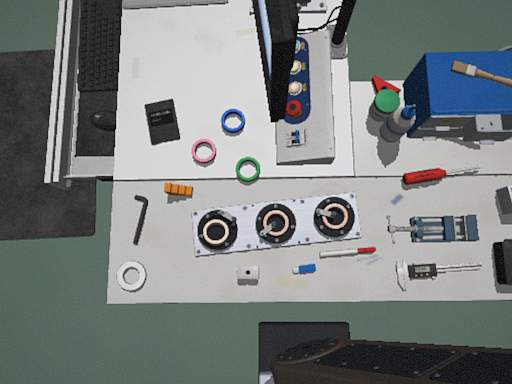

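View pics/scene0.png

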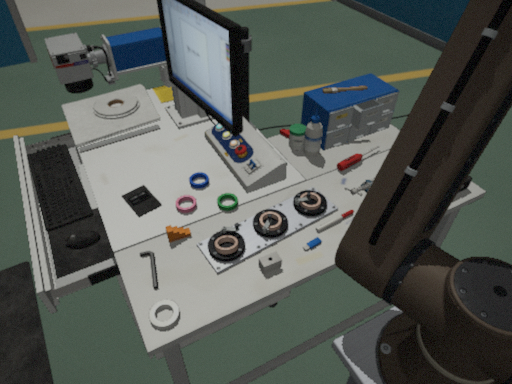

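```bash
python3 - <<'E'
import cv2
a=cv2.imread("pics/top0.png")[150:290,140:380]; cv2.imwrite("pics/top0z.png",cv2.resize(a,None,fx=3.3,fy=3.3,interpolation=cv2.INTER_CUBIC))
a=cv2.imread("pics/scene0.png")[170:290,190:350]; cv2.imwrite("pics/scene0z.png",cv2.resize(a,None,fx=4.8,fy=4.8,interpolation=cv2.INTER_CUBIC))
E
```

```text
(no output)
```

View pics/top0z.png

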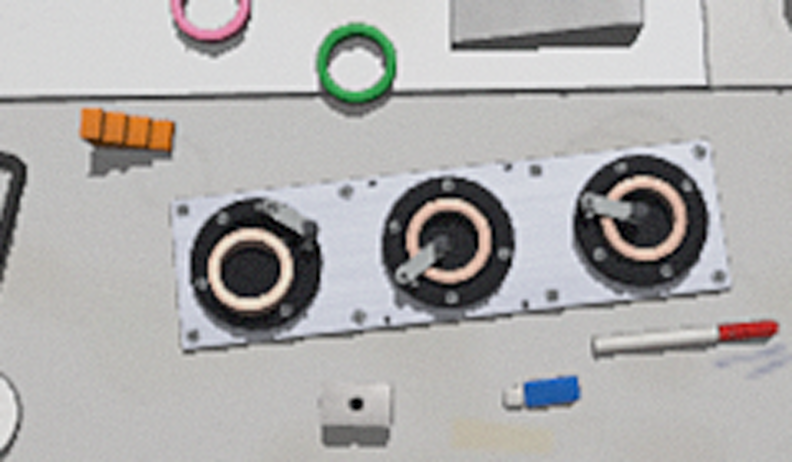

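View pics/scene0z.png

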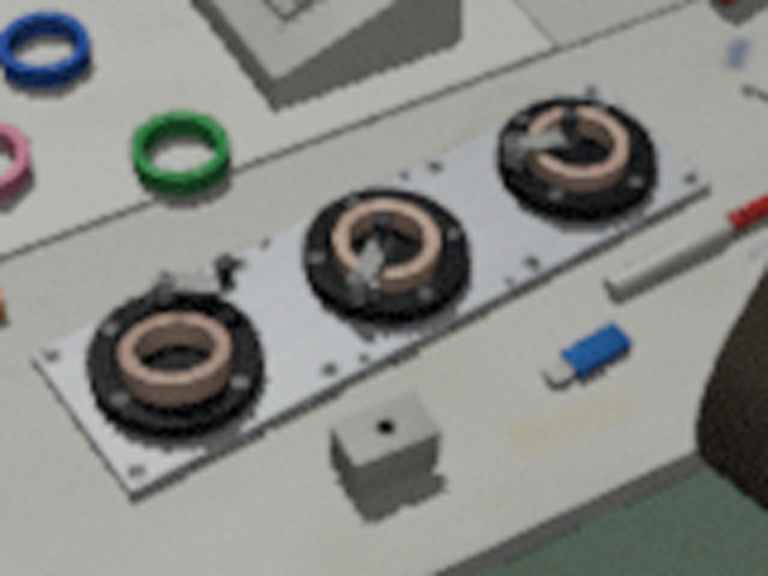

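drive_tool --increments '[[[0.5,-0.2,-0.5],[0,0,0]],[[0.94,-0.47,-0.4],[0,0,0]],[[0.94,-0.47,-0.4],[0,0,0]],[[0.94,-0.47,-0.4],[0,0,0]],[[0.94,-0.47,-0.4],[0,0,0]]]' --jaw -1

```text
t: 1.02
eef_pos: [323.7, -476.9, 278.3]
tcp_rot: [3.141, -0.0, 0.37]
ft_force: [1.2, -0.4, -0.1]
opening: 0.708
```

drive_tool --increments '[[[1,-0.5,0],[0,0,0]],[[1,-0.5,0],[0,0,0]],[[1,-0.5,0],[0,0,0]],[[1,-0.5,0],[0,0,0]],[[1,-0.5,0],[0,0,0]]]'

```text
t: 1.43
eef_pos: [436.5, -352.4, 277.8]
tcp_rot: [3.141, -0.0, 0.371]
ft_force: [-0.0, -0.2, 0.0]
opening: 0.357
```

drive_tool --increments '[[[1,-0.5,0],[0,0,0]],[[0.8,-0.8,0],[0,0,0]],[[0.5,-1,0],[0,0,0]],[[0.5,-1,0],[0,0,0]],[[0.5,-1,0],[0,0,0]]]'

```text
t: 1.85
eef_pos: [481.2, -196.1, 277.6]
tcp_rot: [3.142, -0.0, 0.371]
ft_force: [-0.2, 0.5, 0.1]
opening: 0.025
```

drive_tool --increments '[[[0.5,-1,0],[0,0,0]],[[0.5,-1,0],[0,0,0]],[[0.5,-1,0],[0,0,0]],[[0.5,-1,0],[0,0,0]],[[0.5,-1,0],[0,0,0]]]'

```text
t: 2.27
eef_pos: [496.5, -29.1, 277.8]
tcp_rot: [3.141, -0.0, 0.371]
ft_force: [0.3, 0.4, -0.6]
opening: 0.007
```

drive_tool --increments '[[[0.4,-0.95,0],[0,0,1]],[[0.4,-0.95,0],[0,0,1]],[[0.3,-0.95,0],[0,0,1]],[[0.2,-0.95,0],[0,0,1]],[[0.1,-0.95,0],[0,0,1]]]'

```text
t: 2.68
eef_pos: [507.4, 120.0, 277.8]
tcp_rot: [3.142, -0.0, -0.033]
ft_force: [0.0, -0.2, -0.3]
opening: 0.003
```

drive_tool --increments '[[[0.2,-0.95,0.5],[0,0,1]],[[0.2,-0.95,0.5],[0,0,1]],[[0.1,-0.8,0.5],[0,0,0.5]],[[0,-0.5,0.3],[0,0,0]],[[0,0,0],[0,0,0]]]'

```text
t: 3.1
eef_pos: [533.9, 213.8, 221.5]
tcp_rot: [3.14, 0.003, -0.226]
ft_force: [-0.1, 0.4, -0.6]
opening: 0.001
```

```bash
python3 - <<'E'
from cell import env
import cv2
s=env.state(); print(s["t"],s["eef_pos"],s["tcp_rot"],s["joints"])
p=env.read_camera("wrist"); cv2.imwrite("pics/w1.png",p["pixels"])
import pickle; pickle.dump(p,open("w1.pkl","wb"))
for t in ["ring_a","nest_a","clip_a_knob"]:
    print(t,[(d["score"],d["point"]) for d in env.tip_of(t,p)])
E
```

```text
3.1 [533.8749564  213.84223729 221.51997492] [ 3.14038142e+00  2.64031941e-03 -2.25603011e-01] [2.66054051e-01 4.14022891e-01 1.67354269e+00 2.05195712e-04
 1.05692647e+00 2.06235067e+00]
ring_a [(0.88, [491.2, 115.2, 14.5]), (0.71, [473.6, 255.4, 18.8]), (0.71, [504.0, -19.2, 16.8]), (0.68, [677.1, 291.7, 3.3]), (0.61, [625.9, 180.2, 2.8])]
nest_a [(0.95, [497.1, 115.0, 7.0]), (0.94, [482.4, 257.2, 4.9]), (0.7, [507.6, -20.8, 6.9])]
clip_a_knob [(0.55, [503.8, 215.5, 48.5])]
```

View pics/w1.png

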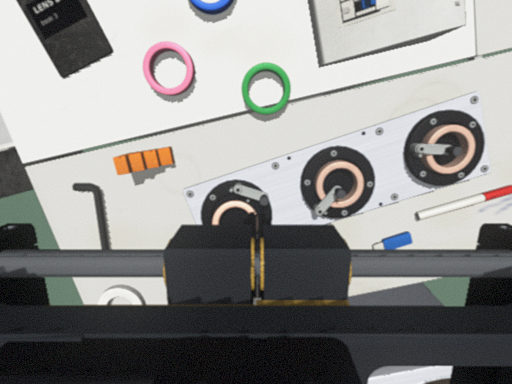

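drive_tool --increments '[[[-0.8,0,0],[0,0,0]],[[-0.9,0,0],[0,0,0]],[[-0.9,0,0],[0,0,0]],[[-0.8,0,0],[0,0,0]],[[0,0,0],[0,0,0]]]'

```text
t: 3.72
eef_pos: [431.7, 234.6, 224.7]
tcp_rot: [-3.141, -0.0, -0.228]
ft_force: [0.6, -0.5, -1.3]
opening: 0.001
```

```bash
python3 - <<'E'
from cell import env
import cv2
s=env.state(); print(s["t"],s["eef_pos"],s["tcp_rot"],s["joints"])
p=env.read_camera("wrist"); cv2.imwrite("pics/w2.png",p["pixels"])
import pickle; pickle.dump(p,open("w2.pkl","wb"))
for t in ["ring_a","nest_a","clip_a_knob"]:
    print(t,[(d["score"],d["point"]) for d in env.tip_of(t,p)])
cv2.imwrite("pics/w2z.png",cv2.resize(p["pixels"][80:300,130:400],None,fx=2.6,fy=2.6,interpolation=cv2.INTER_CUBIC))
E
```

```text
3.7167 [431.72868209 234.60178103 224.72005793] [-3.14142606e+00 -1.67354102e-05 -2.28494692e-01] [3.63165786e-01 2.89765405e-01 1.86466388e+00 1.54530502e-04
 9.87056572e-01 2.16237164e+00]
ring_a [(0.87, [492.4, 113.8, 12.9]), (0.62, [476.4, 254.5, 22.0]), (0.56, [505.1, -16.8, 15.9])]
nest_a [(0.76, [480.8, 257.7, 9.8]), (0.61, [508.7, -24.6, 5.1]), (0.57, [498.4, 115.2, 8.2])]
clip_a_knob [(0.93, [504.1, 212.2, 45.2])]
```

View pics/w2.png

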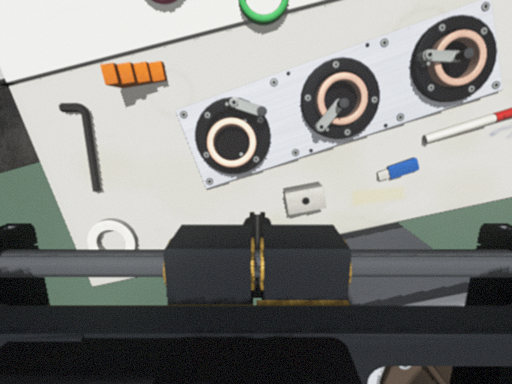

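View pics/w2z.png

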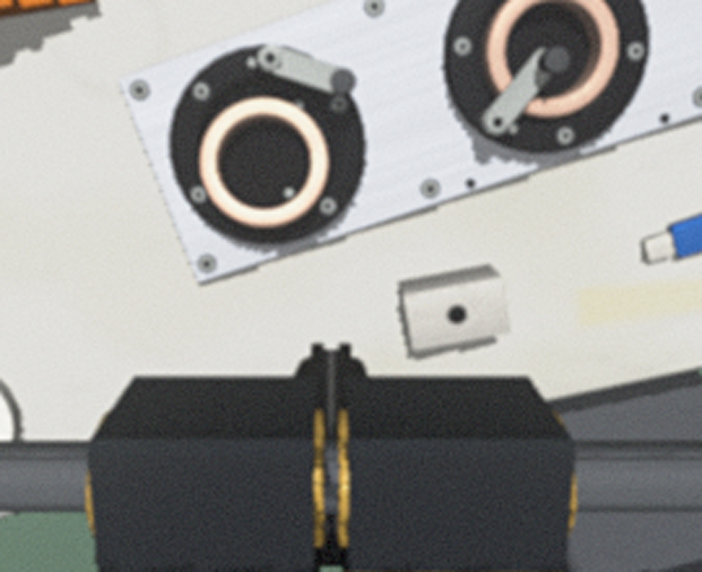

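```bash
cat > h.py <<'E'
import numpy as np,pickle
def bp(p,u,v,z):
    f=192/np.tan(np.radians(p["vertical_fov"])/2)
    T=np.array(p["world_to_cam"]);R=T[:3,:3];t=T[:3,3]
    d=R.T@np.array([(u-p["cx"])/f,(v-p["cy"])/f,1]);o=-R.T@t
    return o+d*(z-o[2])/d[2]
def pr(p,X):
    f=192/np.tan(np.radians(p["vertical_fov"])/2)
    T=np.array(p["world_to_cam"]);c=T[:3,:3]@np.array(X)+T[:3,3]
    return f*c[0]/c[2]+p["cx"],f*c[1]/c[2]+p["cy"]
E
python3 - <<'E'
import pickle,cv2,numpy as np
from h import *
p=pickle.load(open("w2.pkl","rb"))
z=lambda x,y:(x/2.6+130-.3,y/2.6+80-.3)
c=bp(p,*z(268,145),22)
hi=bp(p,*z(270,58),37); kn=bp(p,*z(343,78),54); ring=bp(p,*z(265,160),35)
print("nest",c,"hinge",hi,"knob",kn,"ring",ring)
d=c-hi; print("dist",np.hypot(*d[:2]),"ang",np.arctan2(d[1],d[0]),"arm",np.hypot(*(kn-hi)[:2]))
# rim points (zoom): left,right,top,bottom
for q in [(170,150),(366,145),(268,44),(268,246)]: print(bp(p,*z(*q),22))
# overlay hypothesis
a=d[1],d[0]
E
```

```text
nest [481.17763809 253.6147354   22.        ] hinge [519.12155318 241.83090351  37.        ] knob [502.90299447 212.01004973  54.        ] ring [475.34382832 255.46659964  35.        ]
dist 39.73159179790134 ang 2.840476892711905 arm 33.94591237961518
[489.5853286  300.37705744  22.        ]
[470.47729629 207.5145983   22.        ]
[526.34075698 242.17342199  22.        ]
[433.05395639 265.80605739  22.        ]
```

drive_tool --increments '[[[-0.3,-0.6,0.6],[0,0,0.9]],[[-0.3,-0.55,0.9],[0,0,0]],[[0,0,1],[0,0,0]],[[0,0,1],[0,0,0]],[[0,0,0.8],[0,0,0]]]'

```text
t: 4.33
eef_pos: [427.1, 272.8, 92.6]
tcp_rot: [3.141, 0.0, -0.301]
ft_force: [0.4, 0.1, -0.9]
opening: 0.006
```

```bash
cat > st.py <<'E'
from cell import env
import numpy as np
s=env.state(); C=np.array([480,254]);x=np.array([-.955,.298]);y=np.array([-.298,-.955])
e=s["eef_pos"]; d=e[:2]-C; print(s["t"],e.round(1),s["tcp_rot"].round(3),"nest xy",(d@x).round(1),(d@y).round(1),"F",s["ft_force"].round(1))
E
python3 st.py
```

```text
4.3333 [427.1 272.8  92.6] [ 3.141  0.    -0.301] nest xy 56.1 -2.2 F [ 0.4  0.1 -0.9]
```

drive_tool --increments '[[[-0.13,0.07,0.6],[0,0,0]],[[0,0,0.7],[0,0,0]],[[0,0,0.6],[0,0,0]],[[0,0,0.3],[0,0,0]],[[0,0,0],[0,0,0]]]'

```text
t: 4.75
eef_pos: [422.4, 271.6, 26.9]
tcp_rot: [3.14, 0.002, -0.302]
ft_force: [0.4, -0.3, 0.6]
opening: 0.005
```

```bash
python3 st.py; python3 - <<'E'
from cell import env
import cv2,pickle
from h import *
for n in ["wrist","scene"]:
    p=env.read_camera(n); pickle.dump(p,open(n+"3.pkl","wb"))
    u,v=pr(p,[480,254,22]); print(n,u,v)
    r=60 if n=="scene" else 110
    u,v=int(u),int(v); a=p["pixels"][max(0,v-r):v+r,max(0,u-r):u+r]
    cv2.imwrite(f"pics/{n}3.png",cv2.resize(a,None,fx=580/a.shape[0],fy=580/a.shape[0],interpolation=cv2.INTER_CUBIC))
E
```

```text
4.75 [422.4 271.6  26.9] [ 3.14e+00  2.00e-03 -3.02e-01] nest xy 60.3 0.4 F [ 0.4 -0.3  0.6]
wrist 255.09005640533445 128.7564738782242
scene 226.67390442564542 243.40199894333938
```

View pics/wrist3.png

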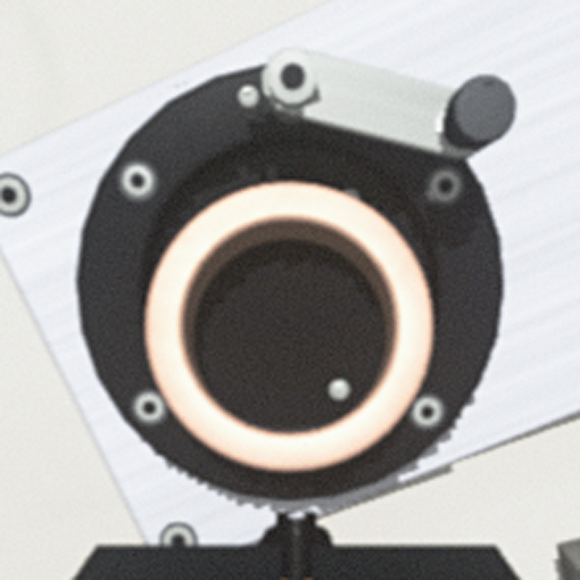

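View pics/scene3.png

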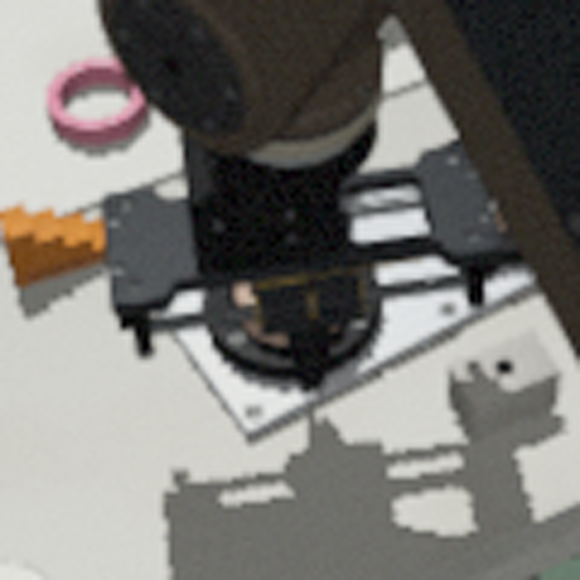

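drive_tool --increments '[[[0.15,0,0],[0,0,0]],[[0.15,0,0],[0,0,0]],[[0.03,0,0],[0,0,0]],[[0.03,0,0],[0,0,0]],[[0,0,0],[0,0,0]]]'

```text
t: 5.27
eef_pos: [432.9, 269.0, 29.0]
tcp_rot: [-3.141, -0.001, -0.301]
ft_force: [-0.0, -0.5, 0.3]
opening: 0.006
```

drive_tool --increments '[[[0.03,0,0],[0,0,0]],[[0.03,0,0],[0,0,0]],[[0.03,0,0],[0,0,0]],[[0.03,0,0],[0,0,0]],[[0,0,0],[0,0,0]]]'

```text
t: 5.68
eef_pos: [436.1, 268.0, 28.6]
tcp_rot: [3.142, -0.0, -0.301]
ft_force: [0.1, 0.0, -0.2]
opening: 0.002
```

```bash
python3 st.py
```

```text
5.6833 [436.1 268.   28.6] [ 3.142 -0.    -0.301] nest xy 46.1 -0.3 F [ 0.1  0.  -0.2]
```

drive_tool --increments '[[[0.03,0,0.03],[0,0,0]],[[0.03,0,0.03],[0,0,0]],[[0.03,0,0],[0,0,0]],[[0,0,0],[0,0,0]]]'

```text
t: 6.02
eef_pos: [438.7, 267.1, 26.7]
tcp_rot: [3.141, 0.0, -0.301]
ft_force: [-0.3, 0.3, 0.7]
opening: 0.005
```

drive_tool --increments '[[[0.03,0,0],[0,0,0]],[[0.03,0,0],[0,0,0]],[[0.03,0,0],[0,0,0]],[[0,0,0],[0,0,0]]]'

```text
t: 6.35
eef_pos: [441.4, 266.4, 26.8]
tcp_rot: [-3.142, -0.0, -0.301]
ft_force: [-0.3, 0.5, -0.2]
opening: 0.006
```

```bash
python3 st.py; cat > pic.py <<'E'
import sys
from cell import env
import cv2,pickle
from h import *
p=env.read_camera("wrist"); pickle.dump(p,open(sys.argv[1]+".pkl","wb"))
u,v=map(int,pr(p,[480,254,22])); r=110
a=p["pixels"][max(0,v-r):v+r,max(0,u-r):u+r]; print("crop origin",max(0,u-r),max(0,v-r),"scale",580/a.shape[0])
cv2.imwrite(f"pics/{sys.argv[1]}.png",cv2.resize(a,None,fx=580/a.shape[0],fy=580/a.shape[0],interpolation=cv2.INTER_CUBIC))
E
python3 pic.py w4
```

```text
6.35 [441.4 266.4  26.8] [-3.142 -0.    -0.301] nest xy 40.6 -0.3 F [-0.3  0.5 -0.2]
crop origin 146 52 scale 2.6363636363636362
```

View pics/w4.png

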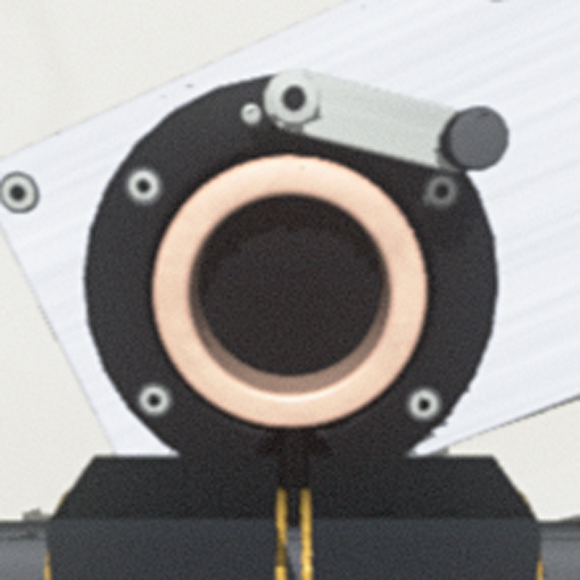

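```bash
python3 - <<'E'
import pickle,numpy as np
from h import *
p=pickle.load(open("w4.pkl","rb"))
C=np.array([480,254]);x=np.array([-.955,.298]);y=np.array([-.298,-.955])
for q in [(152,290),(428,290),(290,155),(290,428)]:
    w=bp(p,q[0]/2.636+146,q[1]/2.636+52,30)[:2]-C; print(w@x,w@y)
for q in [(85,285),(497,285),(290,73)]:
    w=bp(p,q[0]/2.636+146,q[1]/2.636+52,22)[:2]-C; print("nest",w@x,w@y)
E
```

```text
-1.1714486764253722 -30.314545191641333
-1.2707135645804732 30.078470719776707
-29.752314379607437 -0.14136001160726172
30.58034144156006 -0.08955764254448317
nest -1.0739099100126908 -47.06448565482267
nest -1.2287660404280711 47.23168280481553
nest -46.87674277421682 -0.18180328017101166
```

drive_tool --increments '[[[-0.3,0,0],[0,0,0]],[[-0.5,0,-0.2],[0,0,-1]],[[0,0,-0.8],[0,0,-1]],[[0,0,-0.9],[0,0,-1]],[[0,0,-0.4],[0,0,-1]]]'

```text
t: 6.82
eef_pos: [418.1, 274.1, 98.1]
tcp_rot: [-3.141, -0.002, 0.023]
ft_force: [0.4, -0.1, 0.6]
opening: 0.005
```

drive_tool --increments '[[[0.6,0,0],[0,0,-1]],[[0.9,0.3,0],[0,0,-1]],[[0.9,0.5,0],[0,0,-1]],[[0.4,0.8,0],[0,0,-1]],[[0,0,0],[0,0,-0.6]]]'

```text
t: 7.23
eef_pos: [513.5, 235.6, 95.7]
tcp_rot: [3.141, -0.002, 0.389]
ft_force: [-0.7, 0.1, -0.5]
opening: 0.004
```

```bash
python3 st.py; python3 pic.py w5;python3 - <<'E'
import pickle,numpy as np
from h import *
p=pickle.load(open("w4.pkl","rb"))
C=np.array([480,254]);x=np.array([-.955,.298]);y=np.array([-.298,-.955])
for q,z in [((475,137),54),((294,98),38)]:
    w=bp(p,q[0]/2.636+146,q[1]/2.636+52,z)[:2]-C; print(w@x,w@y)
E
```

```text
7.2333 [513.5 235.6  95.7] [ 3.141e+00 -2.000e-03  3.890e-01] nest xy -37.5 7.6 F [-0.7  0.1 -0.5]
crop origin 112 112 scale 2.6363636363636362
-32.50674063893813 33.0256866299604
-40.43268626178012 0.661015318687044
```

View pics/w5.png

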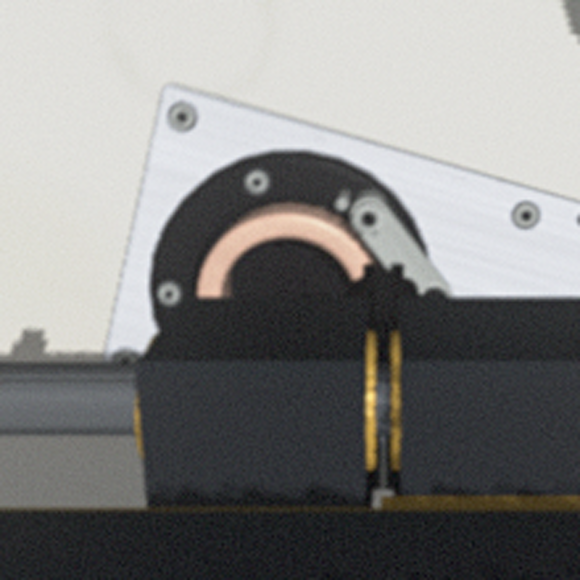

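drive_tool --increments '[[[-0.38,0.7,0],[0,0,0]],[[-0.37,0.74,0],[0,0,0]],[[0,0,0.7],[0,0,0]],[[0,0,0.7],[0,0,0]],[[0,0,0.3],[0,0,0]]]'

```text
t: 7.7
eef_pos: [504.9, 188.9, 43.2]
tcp_rot: [-3.141, 0.002, 0.385]
ft_force: [-0.3, 0.1, -1.0]
opening: 0.002
```

drive_tool --increments '[[[0,0,0],[0,0,0]]]'

```text
t: 7.78
eef_pos: [504.9, 189.1, 43.2]
tcp_rot: [-3.141, 0.003, 0.386]
ft_force: [-0.6, -0.7, 0.9]
opening: 0.0
```

```bash
python3 st.py; python3 - <<'E'
from cell import env
import cv2
p=env.read_camera("wrist"); cv2.imwrite("pics/w6.png",p["pixels"])
E
```

```text
7.7833 [504.9 189.1  43.2] [-3.141e+00  3.000e-03  3.860e-01] nest xy -43.2 54.5 F [-0.6 -0.7  0.9]
```

View pics/w6.png

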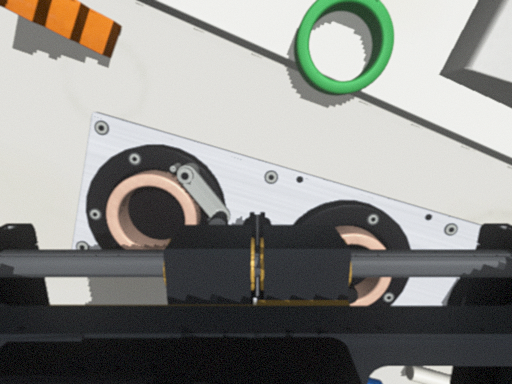

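drive_tool --increments '[[[0.07,-0.1,0.03],[0,0,0]],[[0,-0.15,0],[0,0,0]],[[0,-0.15,0],[0,0,0]],[[0,-0.15,0],[0,0,0]],[[0,0,0],[0,0,0]]]'

```text
t: 8.25
eef_pos: [501.6, 205.8, 44.4]
tcp_rot: [3.141, -0.0, 0.388]
ft_force: [-1.2, -0.9, 1.6]
opening: 0.006
```

```bash
python3 st.py; python3 - <<'E'
from cell import env
import cv2
p=env.read_camera("wrist"); cv2.imwrite("pics/w7.png",p["pixels"])
E
```

```text
8.25 [501.6 205.8  44.4] [ 3.141 -0.     0.388] nest xy -35.0 39.6 F [-1.2 -0.9  1.6]
```

View pics/w7.png

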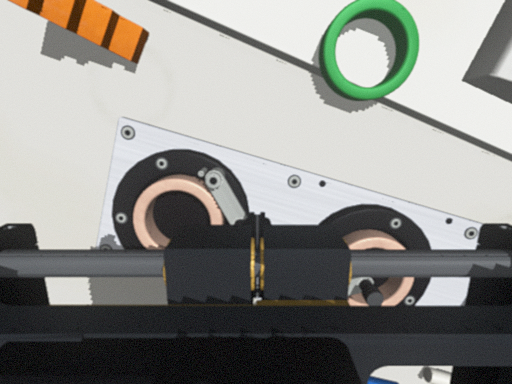

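drive_tool --increments '[[[0,-0.15,0.05],[0,0,0]],[[0,-0.15,0],[0,0,0]],[[0,-0.15,0],[0,0,0]],[[0,0,0],[0,0,0]]]'

```text
t: 8.63
eef_pos: [496.8, 218.3, 42.3]
tcp_rot: [-3.142, -0.0, 0.387]
ft_force: [-0.6, -0.3, 0.4]
opening: 0.009
```

drive_tool --increments '[[[0,-0.15,0],[0,0,0]],[[0,-0.12,0],[0,0,0]],[[0,0,0],[0,0,0]]]'

```text
t: 8.88
eef_pos: [493.8, 225.6, 42.4]
tcp_rot: [3.142, -0.0, 0.387]
ft_force: [-0.4, 0.1, 0.0]
opening: 0.005
```

```bash
python3 st.py; python3 - <<'E'
from cell import env
import cv2
p=env.read_camera("wrist"); cv2.imwrite("pics/w8.png",p["pixels"])
E
```

```text
8.8833 [493.8 225.6  42.4] [ 3.142 -0.     0.387] nest xy -21.6 23.0 F [-0.4  0.1  0. ]
```

View pics/w8.png

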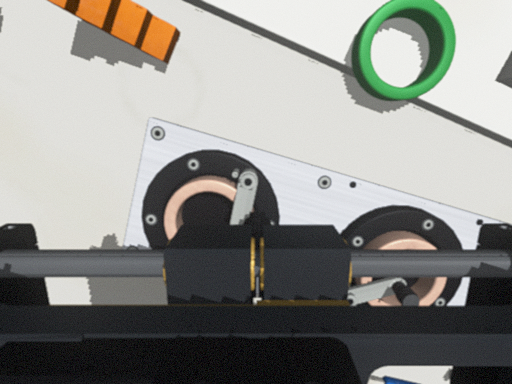

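drive_tool --increments '[[[0,-0.1,0],[0,0,0]],[[0,-0.1,0],[0,0,0]],[[0,-0.04,0],[0,0,0]],[[0,0,0],[0,0,0]]]'

```text
t: 9.27
eef_pos: [491.3, 232.0, 42.4]
tcp_rot: [3.142, -0.0, 0.387]
ft_force: [-0.1, 0.8, -0.1]
opening: 0.009
```

drive_tool --increments '[[[0,-0.04,0],[0,0,0]],[[0,-0.03,0],[0,0,0]],[[0,0,0],[0,0,0]]]'

```text
t: 9.52
eef_pos: [490.5, 233.7, 42.4]
tcp_rot: [3.142, -0.0, 0.387]
ft_force: [-0.2, -0.2, 0.3]
opening: 0.003
```

```bash
python3 st.py
```

```text
9.5167 [490.5 233.7  42.4] [ 3.142 -0.     0.387] nest xy -16.0 16.2 F [-0.2 -0.2  0.3]
```

drive_tool --increments '[[[0,-0.04,0],[0,0,0]],[[0,-0.04,0],[0,0,0]],[[0,0,0],[0,0,0]]]'

```text
t: 9.77
eef_pos: [489.5, 236.0, 42.4]
tcp_rot: [3.142, -0.0, 0.387]
ft_force: [0.7, 0.5, 0.5]
opening: 0.005
```

drive_tool --increments '[[[0,-0.04,0],[0,0,0]],[[0,0,0],[0,0,0]]]'

```text
t: 9.93
eef_pos: [489.1, 237.1, 42.4]
tcp_rot: [3.142, 0.0, 0.387]
ft_force: [1.0, -0.7, -0.3]
opening: 0.005
```

```bash
python3 st.py; python3 - <<'E'
from cell import env
import cv2
p=env.read_camera("wrist"); cv2.imwrite("pics/w9.png",p["pixels"])
E
```

```text
9.9333 [489.1 237.1  42.4] [3.142 0.    0.387] nest xy -13.7 13.4 F [ 1.  -0.7 -0.3]
```

View pics/w9.png

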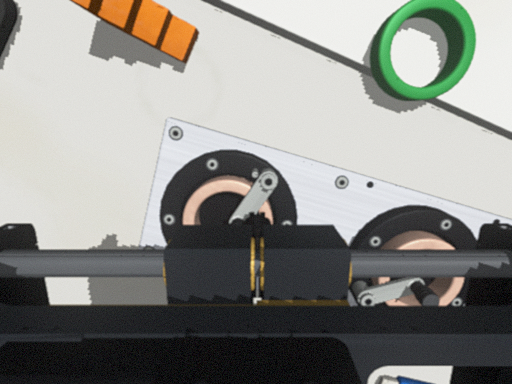

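drive_tool --increments '[[[0,-0.04,0],[0,0,0]],[[0,-0.03,0],[0,0,0]],[[0,0,0],[0,0,0]]]'

```text
t: 10.23
eef_pos: [488.3, 239.1, 42.4]
tcp_rot: [3.141, -0.0, 0.387]
ft_force: [0.3, -0.3, 0.7]
opening: 0.005
```

drive_tool --increments '[[[0,-0.04,0],[0,0,0]],[[0,0,0],[0,0,0]]]'

```text
t: 10.4
eef_pos: [487.9, 240.1, 42.4]
tcp_rot: [3.141, -0.0, 0.387]
ft_force: [2.6, -2.1, -0.9]
opening: 0.003
```

```bash
python3 st.py
```

```text
10.4 [487.9 240.1  42.4] [ 3.141 -0.     0.387] nest xy -11.7 10.9 F [ 2.6 -2.1 -0.9]
```

drive_tool --increments '[[[0,-0.03,0],[0,0,0]],[[0,0,0],[0,0,0]],[[0,0,0],[0,0,0]]]'

```text
t: 10.65
eef_pos: [487.8, 240.5, 42.4]
tcp_rot: [3.141, -0.0, 0.387]
ft_force: [3.2, -5.2, -0.9]
opening: 0.006
```

drive_tool --increments '[[[0,0.2,0],[0,0,0]],[[0,0.4,0],[0,0,0]],[[0,0.2,-0.5],[0,0,0]],[[0,0,-1],[0,0,0]],[[0,0,-1],[0,0,0]]]'

```text
t: 11.07
eef_pos: [496.2, 217.4, 117.5]
tcp_rot: [-3.141, 0.003, 0.386]
ft_force: [0.6, 1.0, 0.5]
opening: 0.001
```

drive_tool --increments '[[[-0.7,0,-0.8],[0,0,0]],[[-0.9,0,-0.5],[0,0,0]],[[-0.9,0,-0.5],[0,0,0]],[[-0.5,0,0],[0,0,0]],[[0,0,0],[0,0,0]]]'

```text
t: 11.48
eef_pos: [411.0, 183.4, 172.2]
tcp_rot: [-3.142, 0.0, 0.387]
ft_force: [0.7, 0.8, 0.8]
opening: 0.009
```

```bash
python3 st.py; python3 pic.py w10; python3 - <<'E'
from cell import env
import cv2
p=env.read_camera("top"); cv2.imwrite("pics/top10.png",cv2.resize(p["pixels"][150:290,140:380],None,fx=3.3,fy=3.3,interpolation=cv2.INTER_CUBIC))
E
```

```text
11.4833 [411.  183.4 172.2] [-3.142  0.     0.387] nest xy 44.9 88.0 F [0.7 0.8 0.8]
crop origin 109 0 scale 2.871287128712871
```

View pics/w10.png

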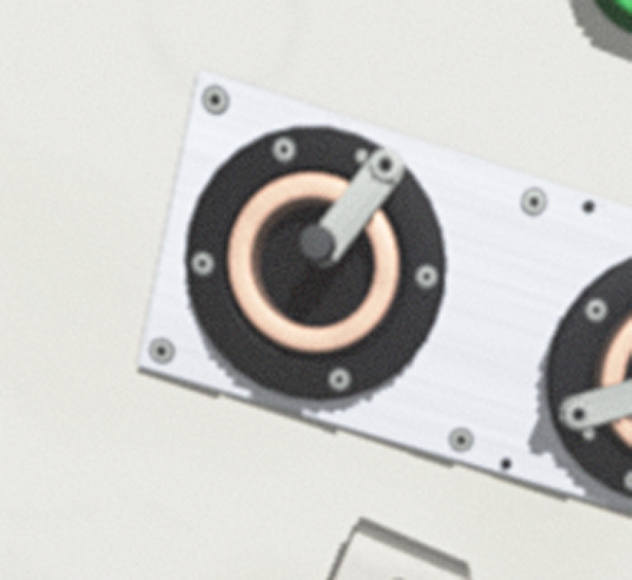

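View pics/top10.png

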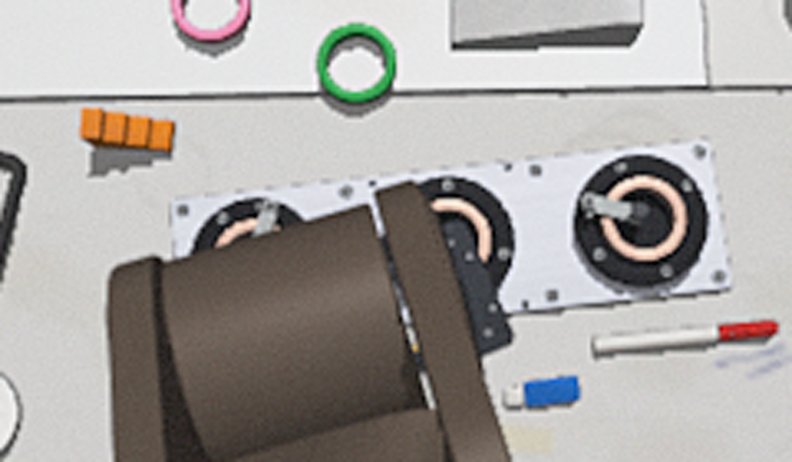

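```bash
python3 - <<'E'
import pickle,numpy as np
from h import *
p=pickle.load(open("w10.pkl","rb"));s=2.8713
C=np.array([480,254]);x=np.array([-.955,.298]);y=np.array([-.298,-.955])
def g(q,z):
    w=bp(p,q[0]/s+109,q[1]/s,z)[:2]-C; return np.array([w@x,w@y])
h=g((385,163),38);k=g((317,240),54);print(h,k,"phi",np.arctan2(*(k-h)))
for q in [(228,262),(400,262),(313,171),(313,352)]: print(g(q,30))
print("nest",g((186,262),22),g((446,262),22),g((315,126),22),g((315,400),22))
E
```

```text
[-41.41122952  -0.17471442] [-7.52858435 -0.31073429] phi 1.574810745867836
[ 18.29413067 -23.8995664 ]
[-20.42071799  23.07063901]
[-24.50680496 -18.94650607]
[23.76383471 18.29135789]
nest [ 28.63759649 -37.43002202] [-31.37873027  35.38387997] [-36.96657576 -28.97453092] [38.05840563 28.97178529]
```

```bash
python3 -c "
from cell import env
print(env.job_done(), env.state()['ft_force'])"
```

```text
the job is handed in; nothing more can be done
the job is handed in; nothing more can be done
```

The crooked ring, in the left-hand nest, now lies flat in its pocket. Its clip is closed at the stop pin, and I've handed the job in. I pushed the ring about 9 mm with the shut fingers and the clip knob round until it stopped. Then I backed off, with the arm clear at 172 mm height; handing in gives no verdict.

- **Ring:** in the last wrist picture its top edge fits a flat ring of about 60 mm diameter at seated height. Its centre is within about 1 mm of the pocket centre. Contact force was never above about 1.5 N during the ring push.
- **Clip:** it measures 1.57 rad in the same picture. The push ended at the stop with about 6 N at the knob.
- **The rest of the bench:** the other two nests were not touched. In the last pictures clip c is still closed, and the USB stick, marker and focus gauge are where they started. The arm hid the steel block and most of nest b in the last top view. The wrist view shows only part of each; I saw no change there, but did not measure it.
- **Disagreements:** the clip stop came about 6 mm further along the push than I calculated, probably because the fingers are thinner than I assumed at the tips. The tool also sat 1–2 mm above the commanded height at times, so I corrected it on the way. No check failed.

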